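# Stir the stained coat buttons and hold the paddle over its drip tray

### The arm

A 6-joint arm with a two-finger parallel gripper is mounted at the origin on the work surface. World frame = base frame: x ahead of the robot, y to its left, z up, the work surface at z = 0. Lengths are in m, angles in rad, forces in N, time in s.
With the tool pointing down it reaches from about 0.35 to 0.775 m from the base axis. Payload 5.5 kg.
Tool frame: the origin (TCP) lies between the finger pads; the fingertips stand 22 mm ahead of it and the grasp point (between the pads) lies 3 mm ahead of it; z points along the fingers, y is the line along which they close (so a half turn about z gives the same grasp; the last joint's range is limited). The gripper opens to 85 mm and grips with 20 to 120 N. Pads are 22 mm wide; open, the fingers measure 114 mm over their backs; the gripper's body (76 mm by 85 mm) begins 54 mm behind the grasp point. The pads swing forward as they close: fully open they stand 13 mm farther back than shut.
Start: joints at [-1.376, 0.313, 0.046, 1.304, 0, 1.431], TCP at [0.189, -0.543, 0.253] pointing down, gripper open.
Joint ranges: [-2.76, 2.76], [-0.86, 1.69], [-1.03, 1.26], [-2.2, 2.34], [-1.47, 1.5], [-3.14, 3.14]. Speed limits (rad/s): [2.57, 2.57, 3.14, 3.14, 3.14, 3.14].

### API

Orientations are given as a unit quaternion [w, x, y, z].
In Python, from workcell import env, optics gives the robot as it stands (env), with the cameras (optics).
- The arm moves only by the shell command python3 nudge.py 'ROWS' [OPENING] [FORCE]. ROWS is a JSON list of rows, 1 to 8 of them, each of 6 numbers: dx, dy, dz in m, then a rotation vector rx, ry, rz in rad; each row is the pose to reach, as a shift and turn from the pose commanded when the command began, along the tool's axes at that moment; what a row does not reach only later rows make up. A row lasts 1/8 s, in which the tool goes at most 0.0625 m and 0.188 rad, less where a joint would pass 70% of its speed; a pose out of reach is approached as far as the arm can. OPENING is the finger opening in m, set as the command begins (- or left out keeps the last). The fingers move at their own pace and stop on an object; FORCE is the grip in N (left out, the last holds). Time passes only in rows, so rows that do not move let the fingers close. It prints the time, the measured TCP pose, the force, the opening and the grip force at its end.
- env.get_state(): the state, without advancing time (a new reading comes with each control period).
- optics.read_camera(name): name is "scene" or "side" or "wrist"; returns a dict with "image" (420x560x3 uint8, red, green, blue), "K" (3x3 intrinsics, pixels), "R" (3x3) and "t" (3): a world point X has camera coordinates R X + t. Camera axes: x right, y down, z forward; pixel columns grow to the right and rows downward; lengths in m; the calibration is good to about 2 mm. A picture is of the moment at which its call begins. There is no depth.
- env.hand_in(): hands the job in; it is judged then, once.
The state is a dict: "clock": time; "joint_pos": joint angles; "qvel": joint speeds; "tau": joint torques, N m; "tcp_pos": TCP position; "orientation": TCP orientation; "wrist_force": force on the tool from outside, world axes, zero at the start; "ft_torque": the same for the moment, N m; "finger_gap": finger opening in m; "grip_force": force on a finger pad.
Only numpy, scipy, OpenCV 4.12 (cv2) and the standard library are available. Lean on these libraries where they do the work, as an engineer would, in place of code of your own. Each camera call takes 0.05 s, during which the arm holds its last target. There are 200 camera calls.

### The job

Take the wooden paddle out of its blue stand and, using only the paddle, stir the freshly stained buttons in the white pot until every one of them has clearly shifted from where it lay, by about a button's width, keeping them all in the pot. Then carry the paddle over the spool rack without touching it and finish while still holding it: upright, still, its tip about a centimetre above the rim of the steel drip tray, over the middle of the tray with the blade lengthwise along it, touching neither tray nor anything else. Leave the thread cone, the green tin and the brush where they are.

Things in the scene. Friction and masses are not known exactly. Their poses are not given: they have to be found in the camera images.
- paddle: Loose stirring paddle, 185 mm tall, 80 g, standing blade down in the stand, perhaps leaning a little. Origin at the centre of its bottom end; z up to the handle, x along the blade's width, y through its thickness. Blade 34 (x) by 10 (y) mm to z = 65; round 12 mm shaft to z = 125; orange handle 26 (x) by 16 (y) mm from z = 125 to 185: pinch it along y from above.
- paddle_grip (a point): Middle of the orange handle, 155 mm above the paddle's tip; axes as the paddle's.
- paddle_tip (a point): Middle of the blade's bottom end, the same point as the paddle's origin.
- stand: Blue block, fixed, 90 (x) by 60 (y) by 45 mm, with a slot 37 by 13 mm, 39 mm deep, along its x, in which the paddle stands. Origin at the centre of its underside. Left or right, beyond the pot or the tray.
- pot: White round pot, fixed, open on top, outer rim radius 80 mm, 65 mm high, wall 4 mm, inner floor about 5 mm above the bench, clear inside radius about 70 mm at the floor. Origin at the centre of its underside, on the bench. It stands on one side of the rack, the drip tray on the other; which side varies.
- button0_mid (a point): Middle of a loose chunky round button (green), 24 mm across, 16 mm high, 14 g, one of six lying in a ring of about 44 mm radius on the pot's floor; the pot's centre is free of buttons at first.
- button1_mid (a point): Middle of a loose chunky round button (red), 24 mm across, 16 mm high, 14 g, one of six lying in a ring of about 44 mm radius on the pot's floor; the pot's centre is free of buttons at first.
- button2_mid (a point): Middle of a loose chunky round button (dark wood), 24 mm across, 16 mm high, 14 g, one of six lying in a ring of about 44 mm radius on the pot's floor; the pot's centre is free of buttons at first.
- button3_mid (a point): Middle of a loose chunky round button (green), 24 mm across, 16 mm high, 14 g, one of six lying in a ring of about 44 mm radius on the pot's floor; the pot's centre is free of buttons at first.
- button4_mid (a point): Middle of a loose chunky round button (red), 24 mm across, 16 mm high, 14 g, one of six lying in a ring of about 44 mm radius on the pot's floor; the pot's centre is free of buttons at first.
- button5_mid (a point): Middle of a loose chunky round button (dark wood), 24 mm across, 16 mm high, 14 g, one of six lying in a ring of about 44 mm radius on the pot's floor; the pot's centre is free of buttons at first.
- tray_mouth (a point): Centre of the steel drip tray's open top, level with its rim, 35 mm above the bench. The tray is fixed, 120 mm long (x), 50 mm wide (y), 35 mm high, wall 4 mm; x runs along its length.
- tray: The steel drip tray; origin at the centre of its underside, x along its length.
- rack: Fixed rack of six thread spools on a board between the pot's side and the tray's side, 420 mm long (x), 70 mm wide (y), 105 mm high to its peg tops. Origin at the centre of its underside.
- cone: Bystander: yellow thread cone, loose, 66 mm wide at the foot, 110 mm high; origin at the centre of its underside. It stands outside the pot or tray, on the side where the stand is not.
- tin: Bystander: green tin with a steel cap, loose, 60 mm wide, 50 mm high; origin at the centre of its underside.
- brush: Bystander: wooden clothes brush, loose, 130 (x) by 45 by 43 mm, lying on its bristles; origin at the centre of its underside.

How it is judged:
On the way, in this order (a step that is already met when the one before it is completed fails the run):
1. The paddle's tip is down in the pot, among the buttons (horizontal distance between paddle_tip and pot below 0.075 m and z of paddle_tip in the frame of pot below 0.03 m), for 0.1 s.
2. With the paddle in the pot, every button lies more than 15 mm from where it lay at the start (all of step 1 and distance of each of button0_mid, button1_mid, button2_mid, button3_mid, button4_mid, button5_mid from where it was at the start of the episode above 0.015 m), for 0.1 s.
3. The paddle crosses above the spool rack (z of paddle_tip in the frame of rack above 0.105 m and x of paddle_tip in the frame of rack between -0.21 and 0.21 m and y of paddle_tip in the frame of rack between -0.04 and 0.04 m), for 0.02 s.
At the end, for the whole second after the job is handed in: The gripper holds the paddle still and upright (within 8 degrees), its tip 3 to 22 mm above the drip tray's rim and within 15 mm along and 10 mm across of the tray's centre, the blade in line with the tray within 8.5 degrees, not touching the tray; all six buttons are in the pot (x of paddle_tip in the frame of tray_mouth between -0.015 and 0.015 m and y of paddle_tip in the frame of tray_mouth between -0.01 and 0.01 m and z of paddle_tip in the frame of tray_mouth between 0.003 and 0.022 m and angle between the x axis of paddle and the x axis of tray, either way round below 0.15 rad and angle between paddle's own z axis and vertical below 0.14 rad and linear speed of paddle below 0.02 m/s and contact force between paddle and the fingers above 1 N and contact force between paddle and tray below 0.05 N and horizontal distance between each of button0_mid, button1_mid, button2_mid, button3_mid, button4_mid, button5_mid and pot below 0.076 m and height (world z) of each of button0_mid, button1_mid, button2_mid, button3_mid, button4_mid, button5_mid below 0.065 m); the arm keeps its last pose, push and grip.
It fails at once if The spool rack is touched (contact force between rack and anything else above 0.5 N).
It fails at once if The drip tray is touched (contact force between tray and anything else above 0.5 N).
It fails at once if The fingers touch a button (contact force between the fingers and button0 above 0.2 N or contact force between the fingers and button1 above 0.2 N or contact force between the fingers and button2 above 0.2 N or contact force between the fingers and button3 above 0.2 N or contact force between the fingers and button4 above 0.2 N or contact force between the fingers and button5 above 0.2 N).
It fails at once if The cone, tin or brush is moved more than 20 mm (distance of any of cone, tin, brush from where it was at the start of the episode above 0.02 m).
It also fails if it takes over 72 s, if anything falls off the work surface, if the arm or the gripper's body presses on something with over 40 N, if the wrist force passes 120 N, or if a joint passes its speed limit or range.

## Working session

There is one attempt and no reset: what is moved stays moved. The work goes in short steps, Python scripts to look and compute and a shell command to move; the robot and the scene stay as the last step left them, time stands still between calls to the robot, and variables do not carry over. Pictures are saved under pics/ and viewed, at most 10 in all, crops included, and the job is handed in when it is done.

```bash
ls; mkdir -p pics; cat > h.py <<'E'
import numpy as np, cv2
from workcell import env, optics
def cam(n):
    c=optics.read_camera(n); return c['image'],np.array(c['K']),np.array(c['R']),np.array(c['t'])
def ray(c,u,v):
    _,K,R,t=c; d=R.T@np.linalg.solve(K,[u,v,1.]); return -R.T@t,d
def onz(c,u,v,z):
    o,d=ray(c,u,v); return o+d*(z-o[2])/d[2]
def proj(c,X):
    _,K,R,t=c; p=K@(R@np.asarray(X,float)+t); return p[:2]/p[2]
def tri(c1,p1,c2,p2):
    o1,d1=ray(c1,*p1);o2,d2=ray(c2,*p2)
    s=np.linalg.lstsq(np.c_[d1,-d2],o2-o1,rcond=None)[0]
    a=o1+d1*s[0];b=o2+d2*s[1]; return (a+b)/2,np.linalg.norm(a-b)
def save(img,n): cv2.imwrite('pics/'+n,img[:,:,::-1])
E
python3 - <<'E'
from h import *
a=cam('scene');b=cam('side')
np.savez('first.npz',**{k+str(i):v for k,c in zip('ab',(a,b)) for i,v in enumerate(c)})
save(a[0],'s1.png');save(b[0],'d1.png')
for c in(a,b): print(-c[2].T@c[3],c[2][2])
s=env.get_state();print(s['tcp_pos'],s['orientation'],s['clock'])
E
```

```text
nudge.py
pics
workcell.py
[1.40173418 0.14448995 0.88909224] [-0.76223703 -0.10775321 -0.63826636]
[0.08303289 0.64159423 0.75723629] [ 0.4207836  -0.64927814 -0.63354483]
[ 0.18883736 -0.54264308  0.25246112] [-8.65699005e-04  9.86021256e-01  1.66617327e-01 -2.13229087e-05] 0.1
```

View pics/s1.png

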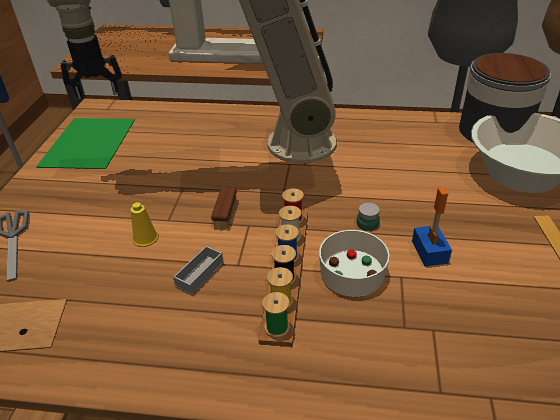

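View pics/d1.png

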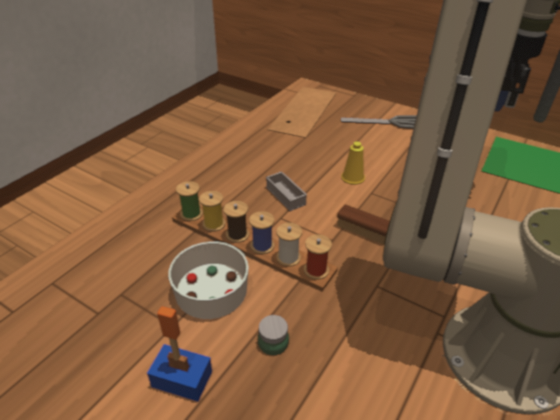

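The scene view shows the pot at about (355,262), the stand at (432,243) with the orange handle at (440,200), the tray at (199,270) and the rack running from (292,195) to (276,330). The cone is at (143,225), the tin at (369,216) and the brush at (224,205). In the side view the pot is at (209,280), the handle at (169,321), the stand at (180,372) and the tray at (287,190).

```bash
cat > m.py <<'E'
from h import *
f=np.load('first.npz');a=[f['a%d'%i] for i in range(4)];b=[f['b%d'%i] for i in range(4)]
def blob(c,lo,hi,box):
    x0,y0,x1,y1=box;h=cv2.cvtColor(c[0],cv2.COLOR_RGB2HSV);m=cv2.inRange(h,lo,hi);k=np.zeros_like(m);k[y0:y1,x0:x1]=m[y0:y1,x0:x1]
    n,l,st,ce=cv2.connectedComponentsWithStats(k);i=1+st[1:,4].argmax();return np.uint8(l==i),st[i],ce[i]
def ctr(m): return max(cv2.findContours(m,0,2)[0],key=cv2.contourArea)
E
python3 - <<'E'
from m import *
ha=blob(a,(5,200,120),(16,255,255),(420,180,460,225));hb=blob(b,(0,180,100),(16,255,255),(150,300,195,345))
print(ha[1:],hb[1:],tri(a,ha[2],b,hb[2]))
for n,c,x in(('a',a,ha),('b',b,hb)):
    r=cv2.boxPoints(cv2.minAreaRect(ctr(x[0])));print(n,r.round(1).tolist())
# handle axis: ends
sa=blob(a,(105,150,50),(125,255,255),(400,210,470,280));sb=blob(b,(105,150,40),(125,255,255),(130,330,230,415))
print(sa[1:],sb[1:])
for c,x in((a,sa),(b,sb)):
    p=cv2.approxPolyDP(cv2.convexHull(ctr(x[0])),2.0,True)[:,0];print([(q.tolist(),onz(c,*q,.045)[:2].round(3).tolist(),onz(c,*q,0)[:2].round(3).tolist()) for q in p])
A=cv2.resize(a[0][170:310,300:480],None,fx=4,fy=4,interpolation=2);save(A[:, :720],'zs.png')
t=cv2.resize(a[0][235:305,165:235],None,fx=5,fy=5,interpolation=2);t2=cv2.resize(b[0][165:215,255:325],None,fx=5,fy=5,interpolation=2)
t3=cv2.resize(b[0][235:400,140:260],None,fx=3,fy=3,interpolation=2)
C=np.zeros((600,800,3),np.uint8);C[:350,:350]=t;C[350:600,:350]=t2;C[:495,400:760]=t3;save(C,'zc.png')
E
```

```text
(array([438, 187,  10,   8,  47], dtype=int32), array([442.36170213, 190.38297872])) (array([158, 307,  18,  12, 159], dtype=int32), array([166.34591195, 312.44654088])) (array([0.46469712, 0.36184405, 0.18816112]), np.float64(0.0021546698059917825))
a [[438.0, 188.0], [443.20001220703125, 185.39999389648438], [447.0, 193.0], [441.79998779296875, 195.60000610351562]]
b [[156.89999389648438, 315.20001220703125], [159.39999389648438, 305.6000061035156], [175.60000610351562, 309.6000061035156], [173.1999969482422, 319.29998779296875]]
(array([ 412,  226,   40,   40, 1003], dtype=int32), array([430.7666999 , 246.94815553])) (array([ 149,  346,   60,   53, 1320], dtype=int32), array([180.69621212, 370.80681818]))
[([414, 228], [0.432, 0.32], [0.381, 0.329]), ([438, 227], [0.423, 0.378], [0.371, 0.391]), ([451, 249], [0.499, 0.4], [0.451, 0.414]), ([448, 262], [0.543, 0.388], [0.497, 0.401]), ([424, 265], [0.558, 0.334], [0.513, 0.344]), ([412, 241], [0.48, 0.312], [0.431, 0.321])]
[([164, 346], [0.513, 0.349], [0.54, 0.33]), ([208, 358], [0.433, 0.325], [0.455, 0.305]), ([197, 398], [0.401, 0.391], [0.421, 0.375]), ([184, 395], [0.422, 0.398], [0.443, 0.383]), ([149, 374], [0.496, 0.402], [0.522, 0.387])]
```

View pics/zs.png

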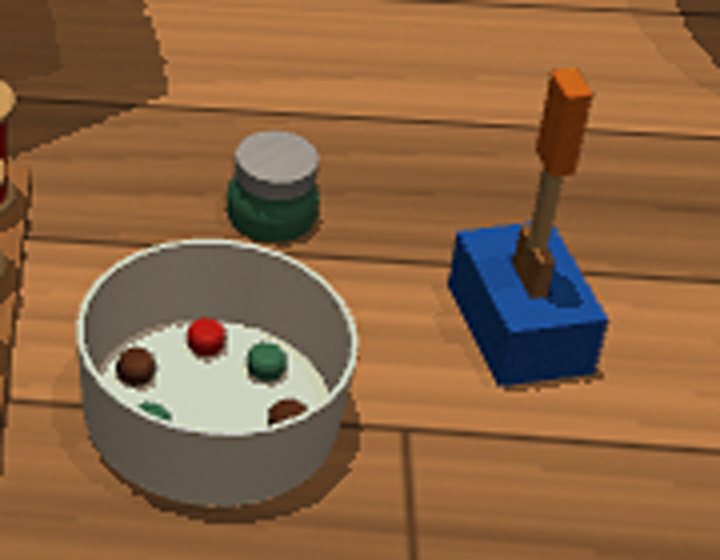

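View pics/zc.png

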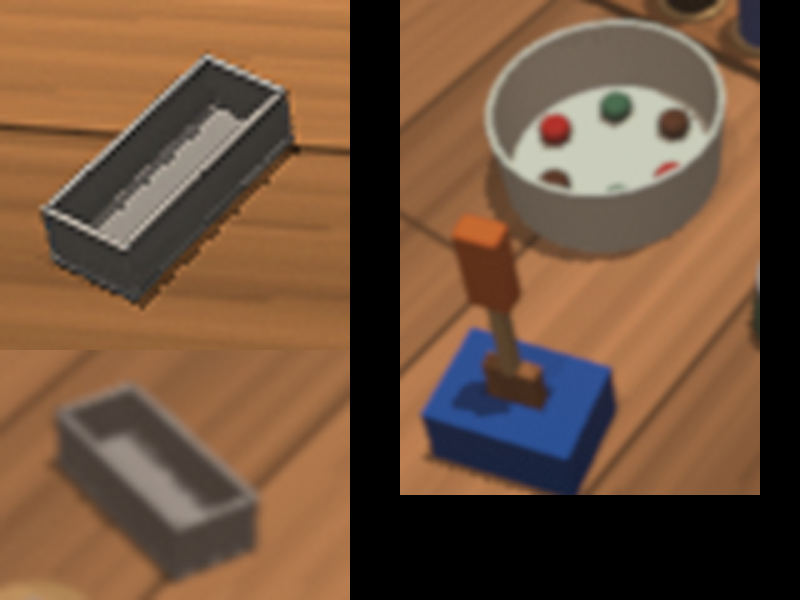

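Both crops show what I need. The handle's top face centres on (443.4,190.7) in the scene view and (167.3,312.3) in the side view, and it leans a little. The corners of the stand and tray and the pot rim are all clear, and five or six buttons are visible. I'll turn these pixels into points.

```bash
python3 - <<'E'
from m import *
Z=lambda p:np.array(p)/4+[300,170]
T1=lambda p:np.array(p)/5+[165,235]
T2=lambda p:(np.array(p)-[0,350])/5+[255,165]
T3=lambda p:(np.array(p)-[400,0])/3+[140,235]
def both(n,P,Q):
    r=np.array([np.r_[tri(a,p,b,q)[0],tri(a,p,b,q)[1]] for p,q in zip(P,Q)]);print(n,'\n',r.round(4));return r
S=both('stand',Z([(458,235),(555,225),(607,320),(512,330)]),T3([(612,372),(578,460),(425,412),(473,328)]))
print(S.mean(0),np.linalg.norm(S[0]-S[1]),np.linalg.norm(S[1]-S[2]))
T=both('tray',T1([(207,57),(290,92),(127,248),(42,210)]),T2([(255,497),(178,530),(60,410),(127,383)]))
print(T.mean(0));
for X in(S,T):
    d=X[2,:2]-X[1,:2]+X[3,:2]-X[0,:2];print('long yaw',np.arctan2(d[1],d[0]))
H=both('handle top corners',Z([(556,68),(583,72),(592,97),(563,93)]),T3([(512,230),(490,250),(455,238),(478,215)]))
print(H.mean(0));d=H[2,:2]-H[1,:2]+H[3,:2]-H[0,:2];print(np.arctan2(d[1],d[0]))
both('shaft bottom',Z([(541,245)]),T3([(510,368)]))
rim=[onz(a,*Z(p),.065)[:2] for p in[(78,330),(357,340),(217,240),(215,436),(110,275),(328,275),(115,400),(320,400)]]
rb=[onz(b,*T3(p),.065)[:2] for p in[(485,100),(725,95),(608,20),(608,193),(520,45),(695,45)]]
for r in(rim,rb):
    r=np.array(r);s=np.linalg.lstsq(np.c_[2*r,np.ones(len(r))],(r**2).sum(1),rcond=None)[0];print('pot',s[:2],np.sqrt(s[2]+s[:2]@s[:2]))
for n,p in[('red',(206,337)),('grn',(267,362)),('brn',(136,367)),('brn~',(288,415)),('grn~',(155,412))]: print(n,onz(a,*Z(p),.014)[:2])
for n,p in[('red',(556,129)),('grn',(616,107)),('brn',(673,124)),('brn~',(555,182)),('red~',(668,172))]: print('side',n,onz(b,*T3(p),.014)[:2])
both('spools',[(293,193),(290,211),(287,229),(284,251),(280,274),(276,300)],[(318,242),(289,230),(262,218),(236,208),(211,197),(188,187)])
both('cone,tin',[(137,205),Z((277,152))],[(357,144),(273,328)])
print([onz(a,*p,.043) for p in[(233,188),(222,190),(212,216),(224,218)]])
E
```

```text
stand 
 [[4.298e-01 3.219e-01 4.040e-02 1.000e-04]
 [4.120e-01 3.782e-01 3.990e-02 8.600e-03]
 [5.002e-01 4.013e-01 4.340e-02 2.000e-03]
 [5.154e-01 3.461e-01 4.450e-02 5.000e-04]]
[0.46434227 0.36187382 0.0420655  0.00279236] 0.05971256077007202 0.09151117948665849
tray 
 [[ 5.328e-01 -1.794e-01  3.300e-02  5.000e-04]
 [ 5.516e-01 -1.347e-01  3.250e-02  1.000e-03]
 [ 6.575e-01 -1.859e-01  3.350e-02  9.000e-04]
 [ 6.410e-01 -2.286e-01  3.420e-02  3.200e-03]]
[ 0.59572774 -0.18214507  0.03328298  0.00138204]
long yaw 0.26590476286324116
long yaw -0.4383787840172131
handle top corners 
 [[0.452  0.354  0.1886 0.0019]
 [0.4533 0.3687 0.1877 0.0019]
 [0.4741 0.3718 0.1861 0.0012]
 [0.4736 0.3558 0.1876 0.0016]]
[0.46324243 0.3625351  0.18751741 0.00166986]
0.11490088061296379
shaft bottom 
 [[0.4657 0.3637 0.068  0.0008]]
pot [0.55406837 0.17578919] 0.07893634899811108
pot [0.55496844 0.1767111 ] 0.08032425383245784
red [0.50696536 0.17084987]
grn [0.52470166 0.20737348]
brn [0.53630385 0.13016171]
brn~ [0.5667265  0.21949364]
grn~ [0.57178234 0.14296316]
side red [0.59972302 0.1815273 ]
side grn [0.57771358 0.14195847]
side brn [0.53350763 0.13243936]
side brn~ [0.56834986 0.21824904]
side red~ [0.50949414 0.16916518]
spools 
 [[0.3904 0.018  0.0996 0.0024]
 [0.46   0.0185 0.0984 0.0024]
 [0.528  0.0197 0.1006 0.0029]
 [0.5976 0.0212 0.0979 0.0023]
 [0.6684 0.0219 0.0991 0.0028]
 [0.7383 0.0225 0.0986 0.0014]]
cone,tin 
 [[ 0.4836 -0.355   0.1089  0.002 ]
 [ 0.3711  0.2123  0.0491  0.0035]]
[array([ 0.30883584, -0.15864161,  0.043     ]), array([ 0.32038595, -0.18690617,  0.043     ]), array([ 0.43077412, -0.18866478,  0.043     ]), array([ 0.43572609, -0.15611398,  0.043     ])]
```

```bash
cat > d.py <<'E'
import sys
from h import *
from scipy.spatial.transform import Rotation as R
s=env.get_state();q=s['orientation'];r=R.from_quat([q[1],q[2],q[3],q[0]])
x=r.as_matrix()[:,0]
print('clk',round(s['clock'],2),'tcp',np.round(s['tcp_pos'],4),'yaw',round(np.arctan2(x[1],x[0]),4),'z',r.as_matrix()[:,2].round(4),'F',np.round(s['wrist_force'],2),'gap',round(s['finger_gap'],4),'j',np.round(s['joint_pos'],2))
for a in sys.argv[1:]:
    X,Y,Zz,yaw=map(float,a.split(','))
    g=R.from_euler('z',yaw)*R.from_euler('x',np.pi)
    print(a,'->',r.inv().apply(np.array([X,Y,Zz])-s['tcp_pos']).round(4),(r.inv()*g).as_rotvec().round(4))
E
python3 d.py 0.47,-0.1,0.30,1.8
```

```text
clk 0.1 tcp [ 0.1888 -0.5426  0.2525] yaw 0.3348 z [-3.0e-04  1.7e-03 -1.0e+00] F [-0.09  0.5   0.17] gap 0.0853 j [-1.38  0.31  0.05  1.3   0.    1.43]
0.47,-0.1,0.30,1.8 -> [ 0.411  -0.3258 -0.0469] [-1.2000e-03 -1.5000e-03 -1.4652e+00]
```

```bash
python3 nudge.py '[[0.05,-0.04,-0.047,0,0,-0.188],[0.1,-0.08,-0.047,0,0,-0.376],[0.411,-0.326,-0.047,0,0,-1.465],[0.411,-0.326,-0.047,0,0,-1.465],[0.411,-0.326,-0.047,0,0,-1.465],[0.411,-0.326,-0.047,0,0,-1.465],[0.411,-0.326,-0.047,0,0,-1.465],[0.411,-0.326,-0.047,0,0,-1.465]]'; python3 d.py 0.43,0.33,0.30,3.36
```

```text
clock: 1.1
tcp_pos: [0.4506, -0.1297, 0.3]
orientation: [0.0, 0.62, 0.785, -0.0]
wrist_force: [1.3, -1.4, 0.1]
finger_gap: 0.0851
grip_force: 0.0
clk 1.1 tcp [ 0.4506 -0.1297  0.3   ] yaw 1.8049 z [ 0.e+00 -2.e-04 -1.e+00] F [ 1.28 -1.37  0.11] gap 0.0851 j [-0.45  0.1  -0.11  1.36 -0.    0.89]
0.43,0.33,0.30,3.36 -> [ 4.519e-01  8.660e-02 -1.000e-04] [-2.0000e-04  1.0000e-04 -1.5551e+00]
```

```bash
python3 nudge.py '[[0.452,0.087,0,0,0,-1.555],[0.452,0.087,0,0,0,-1.555],[0.452,0.087,0,0,0,-1.555],[0.452,0.087,0,0,0,-1.555],[0.452,0.087,0,0,0,-1.555],[0.452,0.087,0,0,0,-1.555],[0.452,0.087,0,0,0,-1.555],[0.452,0.087,0,0,0,-1.555]]' >/dev/null; python3 nudge.py '[[0,0,0,0,0,0],[0,0,0,0,0,0]]'; python3 - <<'E'
from h import *
w=cam('wrist');save(w[0],'w1.png');print(-w[2].T@w[3],w[2][2]);np.savez('w1.npz',*w)
for P in[(.4645,.362,.188),(.4645,.362,.045),(.5545,.176,.065)]:print(proj(w,P))
E
python3 d.py 0.4645,0.362,0.25,3.36
```

```text
clock: 2.35
tcp_pos: [0.4319, 0.3277, 0.2997]
orientation: [-0.0, -0.078, 0.997, -0.0]
wrist_force: [-0.1, -0.0, 0.2]
finger_gap: 0.0853
grip_force: 0.0
[0.34794557 0.31451095 0.41969158] [ 0.32306747  0.05081357 -0.94501079]
[313.18952059 253.3019669 ]
[302.02012448 203.11882257]
[155.56022628 250.02816553]
clk 2.4 tcp [0.4321 0.3274 0.2999] yaw -2.9864 z [-5.e-04 -6.e-04 -1.e+00] F [-0.11 -1.22 -0.12] gap 0.0857 j [ 0.5   0.24  0.06  1.39 -0.    0.35]
0.4645,0.362,0.25,3.36 -> [-0.0374  0.0292  0.0499] [-0.0005 -0.0006 -0.0632]
```

View pics/w1.png

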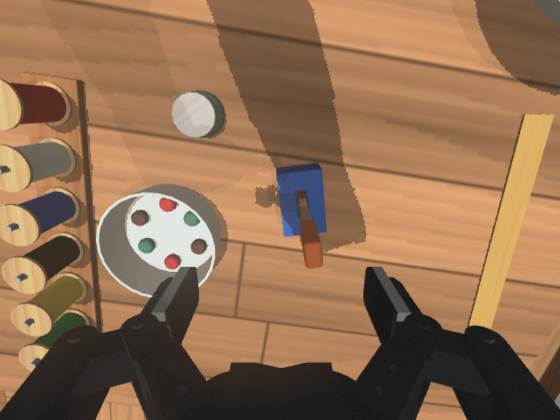

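The wrist view looks down on the pot at (157,243) with all six buttons visible. The stand is at (302,200), and the orange handle, around (313,245), leans toward the camera. The tin is at (197,114).

```bash
python3 - <<'E'
from m import *
f=np.load('w1.npz');w=[f['arr_%d'%i] for i in range(4)]
h=cv2.cvtColor(w[0],cv2.COLOR_RGB2HSV)
print(h[225:270:4,312].tolist(), h[255,300:328:2].tolist())
m,st,c=blob(w,(3,190,60),(14,255,255),(290,215,335,280));print(st,c)
p=cv2.approxPolyDP(cv2.convexHull(ctr(m)),1.2,True)[:,0];print(p.tolist());print([onz(w,*q,.188)[:2].round(4).tolist() for q in p])
ms,st,c=blob(w,(105,150,40),(125,255,255),(260,150,340,250))
p=cv2.boxPoints(cv2.minAreaRect(ctr(ms)));q=np.array([onz(w,*x,.045)[:2] for x in p]);print(q.round(4),q.mean(0))
# buttons: non-white blobs inside pot floor
k=np.zeros(h.shape[:2],np.uint8);cv2.circle(k,(168,232),50,1,-1)
m=((h[:,:,1]>80)&(k>0)).astype(np.uint8);n,l,s,ce=cv2.connectedComponentsWithStats(m)
for i in range(1,n):
    if s[i,4]>60:
        X=onz(w,*ce[i],.015)[:2];v=X-[.5545,.1762];print(s[i,4],ce[i].round(1),X.round(4),np.hypot(*v).round(4),np.degrees(np.arctan2(v[1],v[0])).round(1))
E
```

```text
[[10, 157, 101], [10, 161, 100], [11, 160, 102], [10, 155, 102], [10, 160, 107], [10, 168, 162], [10, 170, 168], [10, 169, 167], [10, 172, 166], [10, 171, 166], [10, 171, 166], [13, 125, 192]] [[13, 124, 191], [13, 124, 189], [11, 151, 115], [10, 169, 154], [10, 167, 168], [10, 171, 167], [10, 171, 167], [10, 170, 168], [10, 171, 167], [10, 173, 167], [10, 172, 157], [12, 136, 144], [13, 123, 155], [13, 122, 148]]Traceback (most recent call last):
  File "<stdin>", line 5, in <module>
  File "m.py", line 5, in blob
    n,l,st,ce=cv2.connectedComponentsWithStats(k);i=1+st[1:,4].argmax();return np.uint8(l==i),st[i],ce[i]
                                                      ~~~~~~~~~~~~~~~^^
ValueError: attempt to get argmax of an empty sequence
```

```bash
python3 - <<'E'
from m import *
f=np.load('w1.npz');w=[f['arr_%d'%i] for i in range(4)]
h=cv2.cvtColor(w[0],cv2.COLOR_RGB2HSV)
m,st,c=blob(w,(3,145,135),(12,255,255),(290,215,335,280));print(st,c)
p=cv2.boxPoints(cv2.minAreaRect(ctr(m)));q=np.array([onz(w,*x,.188)[:2] for x in p]);print(q.round(4),q.mean(0),onz(w,*c,.188))
e=[q[i]-q[i-1] for i in range(4)];print([(np.hypot(*x).round(4),np.arctan2(x[1],x[0]).round(3)) for x in e])
ms,st,c=blob(w,(105,150,40),(125,255,255),(260,150,340,250))
p=cv2.boxPoints(cv2.minAreaRect(ctr(ms)));q=np.array([onz(w,*x,.045)[:2] for x in p]);print(q.round(4),q.mean(0))
k=np.zeros(h.shape[:2],np.uint8);cv2.circle(k,(168,232),50,1,-1)
m=((h[:,:,1]>80)&(k>0)).astype(np.uint8);n,l,s,ce=cv2.connectedComponentsWithStats(m)
for i in range(1,n):
    if s[i,4]>60:
        X=onz(w,*ce[i],.015)[:2];v=X-[.5545,.1762];print(s[i,4],ce[i].round(1),X.round(4),np.hypot(*v).round(4),np.degrees(np.arctan2(v[1],v[0])).round(1))
E
```

```text
[304 242  19  26 403] [313.0471464  254.96277916]
[[0.4564 0.3518]
 [0.4524 0.3658]
 [0.4761 0.3731]
 [0.4802 0.3587]] [0.46627376 0.36232737] [0.46613819 0.36218983 0.188     ]
[(np.float64(0.0248), np.float64(-2.86)), (np.float64(0.0145), np.float64(1.849)), (np.float64(0.0248), np.float64(0.3)), (np.float64(0.015), np.float64(-1.289))]Traceback (most recent call last):
  File "<stdin>", line 7, in <module>
  File "m.py", line 5, in blob
    n,l,st,ce=cv2.connectedComponentsWithStats(k);i=1+st[1:,4].argmax();return np.uint8(l==i),st[i],ce[i]
                                                      ~~~~~~~~~~~~~~~^^
ValueError: attempt to get argmax of an empty sequence
```

```bash
python3 d.py 0.4655,0.362,0.25,3.4116 0.4655,0.362,0.164,3.4116; python3 - <<'E'
from m import *
f=np.load('w1.npz');w=[f['arr_%d'%i] for i in range(4)]
h=cv2.cvtColor(w[0],cv2.COLOR_RGB2HSV)
k=np.zeros(h.shape[:2],np.uint8);cv2.circle(k,(168,232),48,1,-1)
print(h[232,168],h[205,167],h[216,140])
for t in(60,90):
  m=(((h[:,:,1]>t)|(h[:,:,2]<70))&(k>0)).astype(np.uint8);n,l,s,ce=cv2.connectedComponentsWithStats(m)
  for i in range(1,n):
    if s[i,4]>60:
        X=onz(w,*ce[i],.015)[:2];v=X-[.5545,.1762];print(s[i,4],ce[i].round(1),X.round(4),np.hypot(*v).round(4),np.degrees(np.arctan2(v[1],v[0])).round(1))
E
```

```text
clk 2.4 tcp [0.4321 0.3274 0.2999] yaw -2.9864 z [-5.e-04 -6.e-04 -1.e+00] F [-0.11 -1.22 -0.12] gap 0.0857 j [ 0.5   0.24  0.06  1.39 -0.    0.35]
0.4655,0.362,0.25,3.4116 -> [-0.0384  0.0291  0.0499] [-0.0005 -0.0006 -0.1148]
0.4655,0.362,0.164,3.4116 -> [-0.0384  0.0291  0.1359] [-0.0005 -0.0006 -0.1148]
[ 60   6 231] [  2 160 214] [ 10  99 124]
186 [167.1 204.2] [0.506  0.1718] 0.0487 -174.8
166 [138.7 217.8] [0.5338 0.131 ] 0.0497 -114.6
91 [190.1 219.4] [0.5246 0.2063] 0.0424 134.8
153 [198.2 246.7] [0.5678 0.221 ] 0.0467 73.5
97 [144.4 246.7] [0.5805 0.1395] 0.045 -54.6
189 [171.9 261.3] [0.5995 0.182 ] 0.0454 7.3
168 [167.  204.2] [0.506  0.1718] 0.0487 -174.8
107 [137.5 218.6] [0.5355 0.1292] 0.0507 -112.1
85 [197.9 248. ] [0.57   0.2207] 0.0471 70.8
162 [171.7 261.7] [0.6003 0.1817] 0.0461 6.9
```

```bash
python3 nudge.py '[[-0.038,0.029,0.04,0,0,-0.115],[-0.038,0.029,0.05,0,0,-0.115],[-0.038,0.029,0.05,0,0,-0.115],[-0.038,0.029,0.09,0,0,-0.115],[-0.038,0.029,0.115,0,0,-0.115],[-0.038,0.029,0.136,0,0,-0.115],[-0.038,0.029,0.136,0,0,-0.115],[-0.038,0.029,0.136,0,0,-0.115]]' ; python3 d.py 0.4655,0.362,0.164,3.4116
```

```text
clock: 3.4
tcp_pos: [0.4657, 0.3629, 0.1663]
orientation: [0.001, -0.136, 0.991, 0.0]
wrist_force: [-0.5, 0.0, 0.4]
finger_gap: 0.0853
grip_force: 0.0
clk 3.4 tcp [0.4657 0.3629 0.1663] yaw -2.8694 z [ 0.0025  0.0013 -1.    ] F [-0.53  0.03  0.42] gap 0.0853 j [ 0.53  0.38 -0.08  1.11 -0.    0.25]
0.4655,0.362,0.164,3.4116 -> [ 0.0005 -0.0008  0.0023] [0.0006 0.0028 0.0021]
```

```bash
Z='[0,0,0.001,0,0,0]'; python3 nudge.py '[[0,0,0.001,0,0,0],[0,0,0.001,0,0,0],[0,0,0.001,0,0,0],[0,0,0.001,0,0,0],[0,0,0.001,0,0,0],[0,0,0.001,0,0,0],[0,0,0.001,0,0,0],[0,0,0.001,0,0,0]]' 0.0 60; python3 d.py
```

```text
clock: 4.4
tcp_pos: [0.4653, 0.363, 0.1632]
orientation: [0.0, -0.136, 0.991, -0.0]
wrist_force: [0.6, -1.2, 2.6]
finger_gap: 0.0154
grip_force: 58.9
clk 4.4 tcp [0.4653 0.363  0.1632] yaw -2.8685 z [ 4.e-04  0.e+00 -1.e+00] F [ 0.65 -1.18  2.59] gap 0.0154 j [ 0.53  0.38 -0.08  1.11 -0.    0.25]
```

```bash
python3 nudge.py '[[0,0,-0.01,0,0,0],[0,0,-0.03,0,0,0],[0,0,-0.06,0,0,0],[0,0,-0.09,0,0,0],[0,0,-0.12,0,0,0],[0,0,-0.14,0,0,0],[0,0,-0.15,0,0,0],[0,0,-0.15,0,0,0]]' - 80; python3 d.py 0.5545,0.1762,0.31,4.957;  python3 - <<'E'
from h import *
a=cam('scene');b=cam('side')
A=cv2.resize(a[0][130:270,370:510],None,fx=4,fy=4,interpolation=2);save(A,'held_s.png')
B=cv2.resize(b[0][220:400,100:240],None,fx=3,fy=3,interpolation=2)
C=np.zeros((560,800,3),np.uint8)
C[:,:380]=A[:,:380];C[:540,380:800]=B;save(C,'held.png')
E
```

```text
clock: 5.4
tcp_pos: [0.4652, 0.3631, 0.3134]
orientation: [0.0, -0.136, 0.991, 0.0]
wrist_force: [0.8, 0.7, -1.2]
finger_gap: 0.0151
grip_force: 77.8
clk 5.4 tcp [0.4652 0.3631 0.3134] yaw -2.8683 z [ 5.e-04  3.e-04 -1.e+00] F [ 0.78  0.73 -1.23] gap 0.0151 j [0.53 0.34 0.22 1.46 0.   0.25]
0.5545,0.1762,0.31,4.957 -> [-0.0355 -0.2041  0.0034] [-3.0000e-04  6.0000e-04 -1.5421e+00]
```

View pics/held.png

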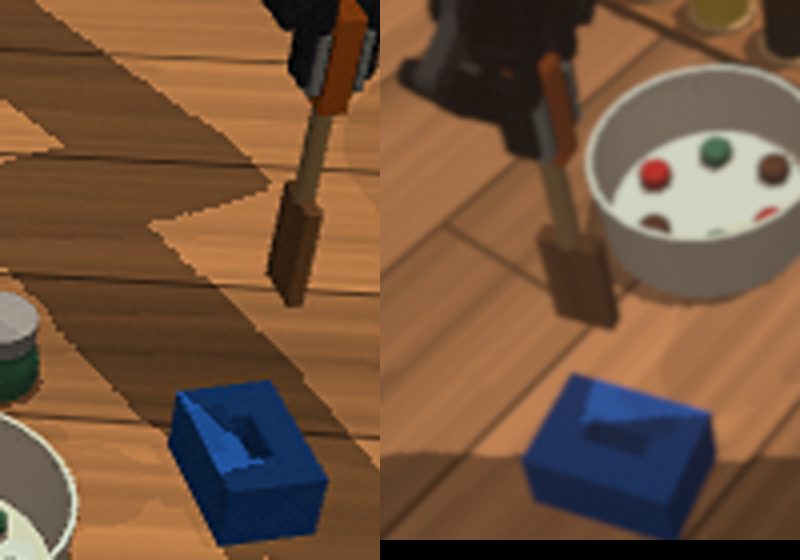

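The paddle is out of the slot and held. Its blade end is near (285,290) in the left crop and (583,310) in the right one.

```bash
python3 - <<'E'
from h import *
from m import a,b
print(tri(a,(441.25,202.5),b,(167.7,323.3)))
E
python3 nudge.py '[[-0.036,-0.204,0,0,0,-1.54],[-0.036,-0.204,0,0,0,-1.54],[-0.036,-0.204,0,0,0,-1.54],[-0.036,-0.204,0,0,0,-1.54],[-0.036,-0.204,0,0,0,-1.54],[-0.036,-0.204,0,0,0,-1.54],[-0.036,-0.204,0,0,0,-1.54],[-0.036,-0.204,0,0,0,-1.54]]' >/dev/null; python3 nudge.py '[[0,0,0,0,0,0],[0,0,0,0,0,0],[0,0,0,0,0,0]]'; python3 d.py 0.5545,0.1762,0.169,4.957
```

```text
(array([0.46895529, 0.36261433, 0.15788233]), np.float64(0.0006877091691650892))
clock: 6.88
tcp_pos: [0.5547, 0.1763, 0.3128]
orientation: [0.0, 0.762, -0.648, -0.0]
wrist_force: [0.4, 1.0, -1.0]
finger_gap: 0.0153
grip_force: 78.2
clk 6.88 tcp [0.5547 0.1763 0.3128] yaw -1.4095 z [-4.e-04 -2.e-04 -1.e+00] F [ 0.38  1.03 -1.01] gap 0.0153 j [ 0.17  0.32  0.2   1.45 -0.   -1.56]
0.5545,0.1762,0.169,4.957 -> [0.     0.0002 0.1438] [ 0.0005 -0.0001 -0.0833]
```

```bash
python3 nudge.py '[[0,0,0.05,0,0,-0.083],[0,0,0.08,0,0,-0.083],[0,0,0.11,0,0,-0.083],[0,0,0.13,0,0,-0.083],[0,0,0.146,0,0,-0.083],[0,0,0.146,0,0,-0.083],[0,0,0.146,0,0,-0.083],[0,0,0.146,0,0,-0.083]]'>/dev/null; python3 nudge.py '[[-0.015,0,0,0,0,0],[-0.025,0,0,0,0,0],[-0.035,0,0,0,0,0],[-0.044,0,0,0,0,0],[-0.044,0,0,0,0,0],[-0.044,0,0,0,0,0]]';python3 d.py
```

```text
clock: 8.62
tcp_pos: [0.5441, 0.2189, 0.167]
orientation: [0.0, 0.789, -0.615, 0.0]
wrist_force: [1.0, 0.3, -1.0]
finger_gap: 0.0152
grip_force: 78.1
clk 8.62 tcp [0.5441 0.2189 0.167 ] yaw -1.3247 z [-0.e+00 -3.e-04 -1.e+00] F [ 0.98  0.31 -1.02] gap 0.0152 j [ 0.25  0.37 -0.08  1.12 -0.   -1.57]
```

```bash
python3 nudge.py '[[0.0006,-0.007,0,0,0,0.16],[0.002,-0.014,0,0,0,0.32],[0.005,-0.02,0,0,0,0.48],[0.0087,-0.0263,0,0,0,0.64],[0.0133,-0.0316,0,0,0,0.8],[0.0188,-0.036,0,0,0,0.96],[0.0248,-0.0396,0,0,0,1.12],[0.0314,-0.0422,0,0,0,1.28]]'; python3 nudge.py '[[0.0006,-0.007,0,0,0,0.16],[0.002,-0.014,0,0,0,0.32],[0.005,-0.02,0,0,0,0.48],[0.0087,-0.0263,0,0,0,0.64],[0.0133,-0.0316,0,0,0,0.8],[0.0188,-0.036,0,0,0,0.96],[0.0248,-0.0396,0,0,0,1.12],[0.0314,-0.0422,0,0,0,1.28]]';python3 d.py
```

```text
clock: 9.62
tcp_pos: [0.5912, 0.1992, 0.1667]
orientation: [-0.002, -0.263, 0.965, 0.002]
wrist_force: [-4.0, 2.9, 0.8]
finger_gap: 0.0147
grip_force: 78.8
clock: 10.62
tcp_pos: [0.5874, 0.1461, 0.1671]
orientation: [0.0, 0.366, 0.931, 0.0]
wrist_force: [-0.4, -0.0, 0.0]
finger_gap: 0.0149
grip_force: 78.9
clk 10.62 tcp [0.5874 0.1461 0.1671] yaw 2.3927 z [ 3.e-04  4.e-04 -1.e+00] F [-0.41 -0.04  0.04] gap 0.0149 j [ 0.11  0.41 -0.03  1.13  0.    0.86]
```

```bash
python3 nudge.py '[[0.0006,-0.007,0,0,0,0.16],[0.002,-0.014,0,0,0,0.32],[0.005,-0.02,0,0,0,0.48],[0.0087,-0.0263,0,0,0,0.64],[0.0133,-0.0316,0,0,0,0.8],[0.0188,-0.036,0,0,0,0.96],[0.0248,-0.0396,0,0,0,1.12],[0.0314,-0.0422,0,0,0,1.28]]'; python3 d.py; python3 - <<'E'
from h import *
a=cam('scene');b=cam('side');w=cam('wrist')
np.savez('w2.npz',*a,*b,*w)
C=np.zeros((600,800,3),np.uint8)
C[:400,:400]=cv2.resize(a[0][210:310,305:405],None,fx=4,fy=4,interpolation=2)
C[:400,400:]=cv2.resize(b[0][230:330,160:260],None,fx=4,fy=4,interpolation=2)
C[400:,:266]=cv2.resize(w[0],(266,200));save(C,'st.png')
E
```

```text
clock: 11.62
tcp_pos: [0.5364, 0.1361, 0.1674]
orientation: [0.001, 0.849, 0.528, 0.001]
wrist_force: [5.4, 0.6, -1.0]
finger_gap: 0.0152
grip_force: 78.7
clk 11.62 tcp [0.5364 0.1361 0.1674] yaw 1.1121 z [ 2.1e-03 -2.0e-04 -1.0e+00] F [ 5.4   0.62 -1.  ] gap 0.0152 j [ 0.1   0.31 -0.17  1.09 -0.    2.13]
```

View pics/st.png

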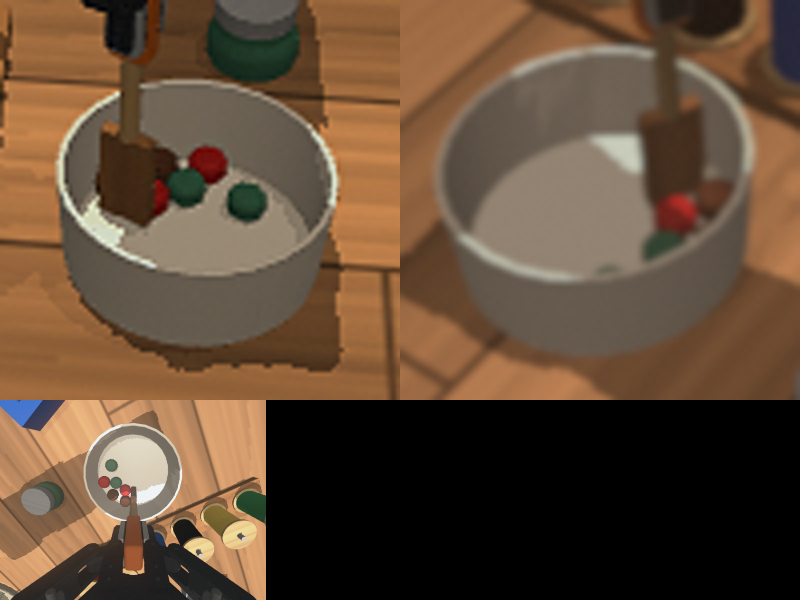

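All six buttons are packed toward the robot, ahead of the blade. The lone green one, at (247,202) in the crop, hasn't moved and the back red one at (207,162) has barely shifted, so I'll keep sweeping the same way.

```bash
python3 nudge.py '[[0.0003,-0.005,0,0,0,0.12],[0.0013,-0.0105,0,0,0,0.24],[0.0028,-0.0155,0,0,0,0.36],[0.005,-0.0203,0,0,0,0.48],[0.0077,-0.0248,0,0,0,0.6],[0.011,-0.029,0,0,0,0.72],[0.0133,-0.0316,0,0,0,0.8],[0.0133,-0.0316,0,0,0,0.8]]'; python3 d.py 0.5545,0.1762,0.167,0.34; python3 - <<'E'
from h import *
a=cam('scene');b=cam('side');w=cam('wrist')
np.savez('w3.npz',*a,*b,*w)
C=np.zeros((600,800,3),np.uint8)
C[:300,:300]=cv2.resize(a[0][210:310,305:405],None,fx=3,fy=3,interpolation=2)
C[300:,:300]=cv2.resize(b[0][230:330,160:260],None,fx=3,fy=3,interpolation=2)
C[:400,300:]=cv2.resize(w[0][:280,100:450],(500,400));save(C,'st2.png')
E
```

```text
clock: 12.78
tcp_pos: [0.518, 0.1612, 0.1691]
orientation: [0.002, 0.987, 0.159, 0.005]
wrist_force: [7.9, -3.2, -0.6]
finger_gap: 0.015
grip_force: 78.7
clk 12.78 tcp [0.518  0.1612 0.1691] yaw 0.3197 z [ 0.0103 -0.0027 -0.9999] F [ 7.93 -3.22 -0.59] gap 0.015 j [ 0.16  0.28 -0.21  1.07 -0.    2.98]
0.5545,0.1762,0.167,0.34 -> [ 0.0394 -0.0028  0.0024] [ 0.0059 -0.0089 -0.0203]
```

View pics/st2.png

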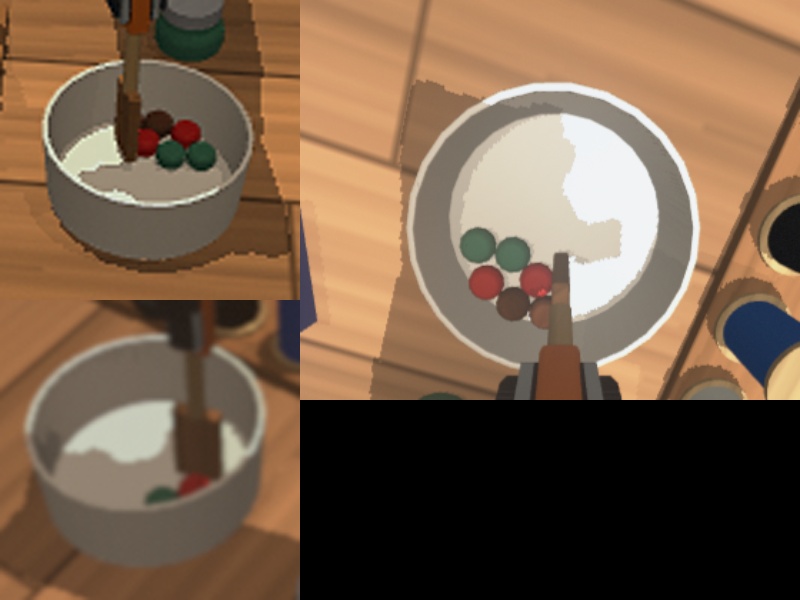

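The wrist crop shows the buttons as a cluster on the paddle's left: greens at (478,245) and (513,254), reds at (486,283) and (537,280), browns at (513,304) and (546,312). Next I'll compare these with the start positions.

```bash
python3 - <<'E'
from h import *
f=np.load('w3.npz');w=[f['arr_%d'%i] for i in range(8,12)]
st={'g135':(.5246,.2068),'r-175':(.507,.1713),'b-113':(.535,.1305),'g-54':(.5785,.1410),'r7':(.5998,.182),'b73':(.568,.220)}
C=np.array([.5545,.1762])
for n,p in[('g1',(478,245)),('g2',(513,254)),('r1',(486,283)),('r2',(537,280)),('b1',(513,304)),('b2',(546,312))]:
    X=onz(w,100+(p[0]-300)*.7,p[1]*.7,.015)[:2];v=X-C
    print(n,X.round(4),np.hypot(*v).round(4),np.degrees(np.arctan2(v[1],v[0])).round(0),{k:int(1000*np.hypot(*(X-q))) for k,q in st.items() if k[0]==n[0]})
E
```

```text
g1 [0.5274 0.2197] 0.0513 122.0 {'g135': 13, 'g-54': 93}
g2 [0.5288 0.1959] 0.0324 142.0 {'g135': 11, 'g-54': 74}
r1 [0.5035 0.2078] 0.0599 148.0 {'r-175': 36, 'r7': 99}
r2 [0.5165 0.1752] 0.038 -179.0 {'r-175': 10, 'r7': 83}
b1 [0.4947 0.1859] 0.0606 171.0 {'b-113': 68, 'b73': 80}
b2 [0.4962 0.1622] 0.0599 -167.0 {'b-113': 50, 'b73': 92}
```

```bash
python3 nudge.py '[[0.01,0.006,0,0,0,-0.03],[0.025,0.006,0,0,0,-0.05],[0.046,0.006,0,0,0,-0.2],[0.046,0.006,0,0,0,-0.38],[0.046,0.006,0,0,0,-0.56],[0.046,0.006,0,0,0,-0.74],[0.046,0.006,0,0,0,-0.92],[0.046,0.006,0,0,0,-1.1]]'>/dev/null; python3 nudge.py '[[0,0,0,0,0,-0.18],[0,0,0,0,0,-0.36],[0,0,0,0,0,-0.54],[0,0,0,0,0,-0.72],[0,0,0,0,0,-0.9],[0,0,0,0,0,-1.08],[0,0,0,0,0,-1.26],[0,0,0,0,0,-1.44]]'>/dev/null; python3 nudge.py '[[0,0,0,0,0,-0.18],[0,0,0,0,0,-0.36],[0,0,0,0,0,-0.54],[0,0,0,0,0,-0.72],[0,0,0,0,0,-0.9],[0,0,0,0,0,-0.9]]'; python3 d.py 0.5235,0.1425,0.167,3.95
```

```text
clock: 15.68
tcp_pos: [0.5584, 0.1707, 0.1668]
orientation: [-0.001, -0.303, 0.953, -0.0]
wrist_force: [-0.3, 0.6, -0.6]
finger_gap: 0.0154
grip_force: 78.9
clk 15.68 tcp [0.5584 0.1707 0.1668] yaw -2.5249 z [-1.e-03 -4.e-04 -1.e+00] F [-0.33  0.59 -0.65] gap 0.0154 j [ 0.16  0.37 -0.09  1.11 -0.   -0.46]
0.5235,0.1425,0.167,3.95 -> [ 0.0448 -0.0029 -0.0002] [ 0.0004 -0.001  -0.1917]
```

```bash
python3 nudge.py '[[0.01,-0.001,0,0,0,-0.1],[0.025,-0.003,0,0,0,-0.19],[0.045,-0.003,0,0,0,-0.19],[0.045,-0.003,0,0,0,-0.19],[0.045,-0.003,0,0,0,-0.19]]'>/dev/null; python3 nudge.py '[[-0.0006,0.007,0,0,0,0.16],[-0.002,0.014,0,0,0,0.32],[-0.005,0.02,0,0,0,0.48],[-0.0087,0.0263,0,0,0,0.64],[-0.0133,0.0316,0,0,0,0.8],[-0.0188,0.036,0,0,0,0.96],[-0.0248,0.0396,0,0,0,1.12],[-0.0314,0.0422,0,0,0,1.28]]'; python3 nudge.py '[[-0.0006,0.007,0,0,0,0.16],[-0.002,0.014,0,0,0,0.32],[-0.005,0.02,0,0,0,0.48],[-0.0087,0.0263,0,0,0,0.64]]';python3 d.py 0.5545,0.1762,0.167,2.7;  python3 - <<'E'
from h import *
w=cam('wrist')
np.savez('w4.npz',*w)
save(w[0],'st3.png')
E
```

```text
clock: 17.3
tcp_pos: [0.5154, 0.1931, 0.167]
orientation: [0.001, 0.238, 0.971, -0.002]
wrist_force: [-1.1, -6.1, 0.7]
finger_gap: 0.015
grip_force: 79.2
clock: 17.8
tcp_pos: [0.5336, 0.2131, 0.1664]
orientation: [-0.0, 0.531, 0.848, -0.002]
wrist_force: [-4.0, -4.1, 2.0]
finger_gap: 0.015
grip_force: 79.5
clk 17.8 tcp [0.5336 0.2131 0.1664] yaw 2.0226 z [-0.0034 -0.0037 -1.    ] F [-4.02 -4.06  2.02] gap 0.015 j [ 0.24  0.35 -0.11  1.11 -0.    1.36]
0.5545,0.1762,0.167,2.7 -> [-0.0423  0.0027 -0.0005] [-5.100e-03  2.000e-04 -6.774e-01]
```

View pics/st3.png

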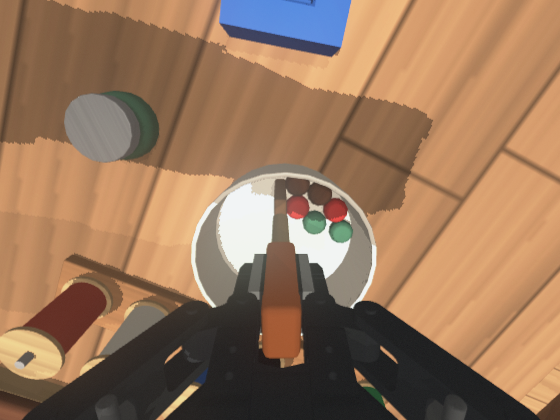

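The wrist view shows the cluster now pushed on past the paddle: browns at (297,186) and (319,194), reds at (297,207) and (335,210), greens at (314,222) and (341,231).

```bash
python3 - <<'E'
from h import *
f=np.load('w4.npz');w=[f['arr_%d'%i] for i in range(4)]
st={'g135':(.5246,.2068),'r-175':(.507,.1713),'b-113':(.535,.1305),'g-54':(.5785,.1410),'r7':(.5998,.182),'b73':(.568,.220)}
for n,p in[('g1',(341,231)),('g2',(314,222)),('r1',(335,210)),('r2',(297,207)),('b1',(319,194)),('b2',(297,186))]:
    X=onz(w,*p,.015)[:2];v=X-[.5545,.1762]
    print(n,X.round(4),np.hypot(*v).round(4),np.degrees(np.arctan2(v[1],v[0])).round(0),{k:int(1000*np.hypot(*(X-q))) for k,q in st.items() if k[0]==n[0]})
# stale check of pot and tray in view
print(proj(w,(.5545,.1762,.065)))
E
```

```text
g1 [0.6021 0.2088] 0.0577 34.0 {'g135': 77, 'g-54': 71}
g2 [0.5731 0.2055] 0.0347 58.0 {'g135': 48, 'g-54': 64}
r1 [0.5856 0.2258] 0.0585 58.0 {'r-175': 95, 'r7': 45}
r2 [0.5506 0.2122] 0.0362 96.0 {'r-175': 59, 'r7': 57}
b1 [0.5637 0.2333] 0.0578 81.0 {'b-113': 106, 'b73': 13}
b2 [0.541  0.2311] 0.0565 104.0 {'b-113': 100, 'b73': 29}
[284.79694112 263.51332943]
```

```bash
python3 nudge.py '[[-0.0003,0.005,0,0,0,0.12],[-0.0013,0.0105,0,0,0,0.24],[-0.0028,0.0155,0,0,0,0.36],[-0.0054,0.0211,0,0,0,0.5],[-0.0054,0.0211,0,0,0,0.5],[-0.0054,0.0211,0,0,0,0.5]]'; python3 d.py 0.5545,0.1762,0.167,2.7;  python3 - <<'E'
from h import *
from m import blob
w=cam('wrist');np.savez('w5.npz',*w);save(w[0],'st4.png')
h=cv2.cvtColor(w[0],cv2.COLOR_RGB2HSV)
uv=np.array([proj(w,(.5545+.066*np.cos(t),.1762+.066*np.sin(t),.01)) for t in np.arange(0,6.28,.1)],np.int32)
k=np.zeros(h.shape[:2],np.uint8);cv2.fillPoly(k,[uv],1)
for n,m in(('red',((h[:,:,0]<5)|(h[:,:,0]>174))&(h[:,:,1]>130)),('grn',(h[:,:,0]>55)&(h[:,:,0]<100)&(h[:,:,1]>60)),('brn',(h[:,:,0]>4)&(h[:,:,0]<20)&(h[:,:,1]>80)&(h[:,:,2]<95))):
    c,l,s,ce=cv2.connectedComponentsWithStats((m&(k>0)).astype(np.uint8))
    for i in range(1,c):
        if s[i,4]>50:
            X=onz(w,*ce[i],.015)[:2];v=X-[.5545,.1762];print(n,s[i],X.round(4),np.hypot(*v).round(4),np.degrees(np.arctan2(v[1],v[0])).round(0))
E
```

```text
clock: 18.6
tcp_pos: [0.556, 0.2186, 0.1669]
orientation: [-0.0, 0.721, 0.693, 0.0]
wrist_force: [-0.0, 0.1, -1.1]
finger_gap: 0.0152
grip_force: 79.2
clk 18.6 tcp [0.556  0.2186 0.1669] yaw 1.5313 z [-0.  0. -1.] F [-0.01  0.05 -1.1 ] gap 0.0152 j [ 0.24  0.39 -0.05  1.12  0.    1.85]
0.5545,0.1762,0.167,2.7 -> [-0.0424  0.0002 -0.0001] [-0.     -0.     -1.1687]
red [288 200  22  20 331] [0.5729 0.2065] 0.0354 59.0
red [323 202  21  24 359] [0.6065 0.2007] 0.0575 25.0
grn [303 217  22  20 316] [0.5878 0.1885] 0.0355 20.0
grn [328 226  18  20 297] [0.6111 0.1776] 0.0567 1.0
brn [311 186  21  19 160] [0.5916 0.2233] 0.0599 52.0
```

All buttons now lie at least about 20 mm from their starts, so I'll retract through the pot's centre and lift.

```bash
python3 nudge.py '[[-0.015,0.002,0,0,0,0],[-0.035,0.002,0,0,0,0],[-0.042,0,0,0,0,0],[-0.042,0,-0.04,0,0,0],[-0.042,0,-0.08,0,0,0],[-0.042,0,-0.12,0,0,0],[-0.042,0,-0.15,0,0,0],[-0.042,0,-0.155,0,0,0]]'>/dev/null; python3 nudge.py '[[0,0,0,0,0,0],[0,0,0,0,0,0]]'; python3 d.py 0.5957,-0.182,0.322,2.7032
```

```text
clock: 19.9
tcp_pos: [0.5535, 0.1762, 0.3203]
orientation: [-0.001, 0.722, 0.692, -0.001]
wrist_force: [-0.2, -0.7, -1.0]
finger_gap: 0.0155
grip_force: 79.3
clk 19.9 tcp [0.5535 0.1762 0.3203] yaw 1.5282 z [-2.7e-03 -6.0e-04 -1.0e+00] F [-0.22 -0.69 -1.03] gap 0.0155 j [ 0.17  0.32  0.22  1.47 -0.    1.78]
0.5957,-0.182,0.322,2.7032 -> [-0.3561  0.0574 -0.0016] [-2.700e-03 -1.000e-03 -1.175e+00]
```

```bash
python3 nudge.py '[[-0.04,0.006,-0.002,0,0,-0.15],[-0.08,0.013,-0.002,0,0,-0.3],[-0.13,0.02,-0.002,0,0,-0.45],[-0.18,0.029,-0.002,0,0,-0.6],[-0.23,0.037,-0.002,0,0,-0.75],[-0.28,0.045,-0.002,0,0,-0.9],[-0.32,0.052,-0.002,0,0,-1.05],[-0.356,0.057,-0.002,0,0,-1.175]]'>/dev/null; python3 nudge.py '[[0,0,0,0,0,0],[0,0,0,0,0,0],[0,0,0,0,0,0],[0,0,0,0,0,0]]'; python3 d.py 0.5957,-0.182,0.25,2.7032; python3 - <<'E'
from h import *
a=cam('scene');b=cam('side');np.savez('w6.npz',*a,*b)
C=np.zeros((600,800,3),np.uint8)
C[:600,:400]=cv2.resize(a[0][160:310,150:250],None,fx=4,fy=4,interpolation=2)
C[:600,400:]=cv2.resize(b[0][80:230,240:340],None,fx=4,fy=4,interpolation=2);save(C,'fin.png')
# blade mask attempt: project expected tip
for c in(a,b):print(proj(c,(.5957,-.182,.165)),proj(c,(.5957,-.182,.035)))
E
```

```text
clock: 21.4
tcp_pos: [0.596, -0.1805, 0.3243]
orientation: [0.0, 0.217, 0.976, -0.0]
wrist_force: [1.0, -0.4, -0.7]
finger_gap: 0.0153
grip_force: 79.2
clk 21.4 tcp [ 0.596  -0.1805  0.3243] yaw 2.7046 z [ 1.e-04 -1.e-04 -1.e+00] F [ 1.04 -0.44 -0.66] gap 0.0153 j [-0.42  0.41  0.35  1.52 -0.    0.01]
0.5957,-0.182,0.25,2.7032 -> [-0.0004 -0.0014  0.0743] [-0.      0.0001  0.0014]
[190.70740506 222.27935067] [198.79211117 264.37173821]
[286.39397216 141.87671228] [285.71089075 185.04044666]
```

View pics/fin.png

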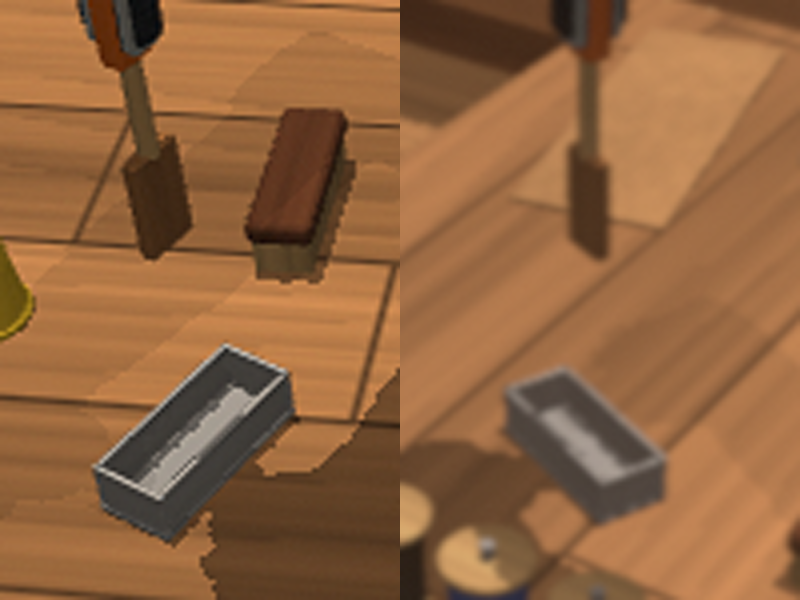

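The paddle hangs above the tray with its blade bottom centre near (164,239) in the left crop and (589,250) in the right one. The tray is clear and the brush hasn't moved.

```bash
python3 - <<'E'
from h import *
f=np.load('w6.npz');a=[f['arr_%d'%i] for i in range(4)];b=[f['arr_%d'%i] for i in range(4,8)]
A=lambda p:np.array(p)/4+[150,160]
B=lambda p:(np.array(p)-[400,0])/4+[240,80]
for n,p,q in(('tip',(164.5,239),(589.5,250)),('bladetop',(150,153.5),(588,153)),('shafttop',(130,68),(591,60))):print(n,tri(a,A(p),b,B(q)))
p=onz(a,*A((153,259)),.166)-onz(a,*A((191,226)),.166);print(p,np.linalg.norm(p),np.arctan2(p[1],p[0]))
p=onz(b,*B((571,243)),.166)-onz(b,*B((597,258)),.166);print(p,np.linalg.norm(p),np.arctan2(p[1],p[0]))
T=[tri(a,A(p),b,B(q))[0] for p,q in zip([(227,347),(290,372),(160,500),(94,468)],[(664,463),(598,492),(508,386),(568,370)])]
T=np.array(T);print(T.round(4),T.mean(0));d=T[2]-T[1]+T[3]-T[0];print(np.arctan2(d[1],d[0]))
E
```

```text
tip (array([ 0.59106781, -0.18096411,  0.16677443]), np.float64(0.0031766081747401824))
bladetop (array([ 0.59394263, -0.179855  ,  0.23015583]), np.float64(0.0005985679906075251))
shafttop (array([ 0.5948389 , -0.18190586,  0.28666865]), np.float64(0.0024215794020252335))
[ 0.02879002 -0.01353578  0.        ] 0.03181324699436683 -0.43948821558922213
[ 0.02224987 -0.00583687  0.        ] 0.02300273576731394 -0.2565518872307042
[[ 0.5318 -0.1787  0.0302]
 [ 0.5513 -0.1337  0.0302]
 [ 0.6585 -0.1869  0.0337]
 [ 0.6376 -0.2304  0.0309]] [ 0.5947676  -0.18240123  0.03125009]
-0.45757593202556623
```

```bash
python3 d.py 0.5985,-0.1818,0.2045,2.698; 
```

```text
clk 21.5 tcp [ 0.596  -0.1808  0.3244] yaw 2.7044 z [ 4.e-04 -2.e-04 -1.e+00] F [-0.47 -0.15 -1.05] gap 0.0152 j [-0.42  0.41  0.35  1.52 -0.    0.01]
0.5985,-0.1818,0.2045,2.698 -> [-0.0026  0.0002  0.1199] [-0.      0.0004  0.0064]
```

```bash
python3 nudge.py '[[-0.0026,0,0.03,0,0,0.006],[-0.0026,0,0.06,0,0,0.006],[-0.0026,0,0.085,0,0,0.006],[-0.0026,0,0.1,0,0,0.006],[-0.0026,0,0.11,0,0,0.006],[-0.0026,0,0.115,0,0,0.006],[-0.0026,0,0.115,0,0,0.006],[-0.0026,0,0.115,0,0,0.006]]'>/dev/null; python3 nudge.py '[[0,0,0.002,0,0,0],[0,0,0.004,0,0,0],[0,0,0.004,0,0,0],[0,0,0.004,0,0,0],[0,0,0.004,0,0,0]]'; python3 d.py 0.5985,-0.1818,0.2045,2.698; python3 - <<'E'
from h import *
# numeric check: tip in both views by the blade colour against the steel tray
out=[]
for n in('scene','side'):
    c=cam(n);h=cv2.cvtColor(c[0],cv2.COLOR_RGB2HSV)
    u=[proj(c,(.5957+.017*s*np.cos(-.445),-.182+.017*s*np.sin(-.445),z)) for z,s in((.047,-1),(.047,1),(.112,-1),(.112,1))]
    x0,y0=np.min(u,0).astype(int)-6;x1,y1=np.max(u,0).astype(int)+7
    m=((h[:,:,1]>75)&(h[:,:,0]<25)&(h[:,:,2]<125)).astype(np.uint8);k=np.zeros_like(m);k[y0:y1,x0:x1]=m[y0:y1,x0:x1]
    N,l,st,ce=cv2.connectedComponentsWithStats(k);i=1+st[1:,4].argmax()
    p=cv2.approxPolyDP(cv2.convexHull(max(cv2.findContours(np.uint8(l==i),0,2)[0],key=cv2.contourArea)),1.5,True)[:,0]
    print(n,'expected',np.round(u,1).tolist(),'seen',p.tolist())
    save(c[0],'end_%s.png'%n)
E
```

```text
clock: 23.12
tcp_pos: [0.5983, -0.1828, 0.2051]
orientation: [0.0, 0.22, 0.975, -0.0]
wrist_force: [0.1, -0.8, -1.5]
finger_gap: 0.0148
grip_force: 79.3
clk 23.12 tcp [ 0.5983 -0.1828  0.2051] yaw 2.6974 z [ 0.e+00 -1.e-04 -1.e+00] F [ 0.08 -0.82 -1.48] gap 0.0148 j [-0.42  0.43  0.1   1.24 -0.    0.02]
0.5985,-0.1818,0.2045,2.698 -> [0.0002 0.001  0.0006] [-0.0001  0.0001 -0.0006]
scene expected [[202.8, 256.3], [193.3, 265.3], [199.1, 235.8], [189.1, 244.7]] seen [[188, 229], [193, 229], [200, 238], [203, 256], [195, 264], [192, 263], [189, 253]]
side expected [[289.3, 184.7], [282.3, 178.0], [289.8, 163.5], [282.5, 157.0]] seen [[284, 150], [288, 150], [292, 181], [290, 184], [285, 183], [281, 179], [281, 158]]
```

```bash
python3 -c "
from workcell import env, optics
print(env.hand_in())"
```

```text
the job is handed in; nothing more can be done
None
```

I handed the job in at about 23 s, and hand-in returned no verdict. By my camera measurements the buttons had all shifted (at least about 20 mm) and were still in the pot, except one dark button I couldn't see in the last check. The paddle is held upright and still, about 1 cm above the rim over the middle of the tray, in line with it and with no contact seen.

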